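# Park the polishing spindle and snap its cap on

### The job

Close down the bench polishing spindle: first turn its selector to the long mark, then press the brass cap with the stepped crown down over the upright stud until it clicks, and keep pressing after the click. Finish while still bearing down on the cap with the gripper, the spring collar under it squeezed at least half way; do not let go or back off. Leave the other loose parts on the bench where they are.

Things in the scene. Friction and masses are not known exactly. Their poses are not given: they have to be found in the camera images.
- selector (a joint): selector angle in rad, growing as the knob turns clockwise seen from above. Five detents: 0, 0.4, 0.8, 1.2 and 1.6 (end stops at 0 and 1.6). The long mark on the lid (24 mm; the four others are 7 mm) is at 1.2. A detent resists with up to about 0.1 N m; let go, the knob snaps into the nearest one and stays.
- selector_grip (a point): on the selector's vertical axis, at the height to pinch its bar; turns with it. Black upright bar, 42 mm long (this point's x), 14 mm thick (y), its top 7 mm above this point; 23 mm below this point is a round skirt of radius 22 mm, 35 mm below it the unit's lid. The pointer (pale line on top, small nose on the skirt) is at the bar's -x end.
- spindle (a point): on the axis of the upright steel stud, level with the unit's lid, 60 mm above the bench; z up. Stud 20 mm in diameter, rising 26 mm from here, tip bevelled to 13 mm; four sprung catch balls stick out 3.5 mm from its side, 17 mm above the lid. The unit is a fixed grey housing 140 x 250 x 60 mm, long along this point's y; the selector is 130 mm away toward -y.
- collar: sprung steel ring, 33 mm across, round the stud's foot; origin at the centre of its top, 11 mm above the lid when free. Preload 3 N, 1.5 N per mm, 5 mm of travel. The cap's origin meets the catch balls 19.5 mm above the lid (push rises to about 10 N), clicks at 15 mm, the force drops, it lands on the collar at 10.5 mm; half squeezed is 8.5 mm, stop 6 mm.
- cap: brass cap, a thimble open below: 37 mm in diameter up to 28 mm height, with a dark line round it, then a crown 23 mm in diameter up to 36 mm; about 90 g. Origin at the centre of its open underside, z up through the crown; stands upright at the start. Mouth 23 mm wide, hollow 24 mm deep. Its turn about z does not matter.
- plug: bystander: solid flat brass disc, 48 mm in diameter, 22 mm high; origin under its centre
- ring_nut: bystander: flat brass ring, 52 mm outside, 30 mm hole, 16 mm high; origin under its centre
- sleeve: bystander: steel round piece, 60 mm in diameter, 50 mm high; origin under its centre
- polish_tin: bystander: round tin, 68 mm in diameter, 50 mm high; origin under its centre
- collet: bystander: steel spool, 44 mm in diameter, 40 mm high; origin under its centre
Mind the look-alikes: they are no part of the job. Leave any pink or purple look-alike of the cap alone.

How it is judged:
On the way, in this order (a step that is already met when the one before it is completed fails the run):
1. the selector is at the long mark (1.2 rad within 0.12) (value of joint selector between 1.08 and 1.32 rad), for 0.2 s.
2. the cap has clicked onto the stud (z of cap in the frame of spindle below 0.0125 m and horizontal distance between cap and spindle below 0.004 m), for 0.1 s.
At the end, for the whole second after the job is handed in: Through the last second the gripper bears on the cap (over 2 N); the cap is clicked on the stud, within 4 mm of its axis, 0.12 rad of upright, under 9 mm above the lid, squeezing the collar (over 4.5 N); the selector is at the long mark (1.2 rad within 0.12) (all of step 1 and z of cap in the frame of spindle between 0.003 and 0.009 m and horizontal distance between cap and spindle below 0.004 m and angle between cap's own z axis and vertical below 0.12 rad and contact force between cap and collar above 4.5 N and contact force between the fingers and cap above 2 N); the arm keeps its last pose, push and grip.
It fails at once if another loose part was shifted by more than 30 mm (distance of any of plug, ring_nut, sleeve, polish_tin, collet from where it was at the start of the episode above 0.03 m).
It also fails if it takes over 51 s, if anything falls off the work surface, if the arm or the gripper's body presses on something with over 40 N, if the wrist force passes 120 N, or if a joint passes its speed limit or range.

### The arm

A 6-joint arm with a two-finger parallel gripper is mounted at the origin on the work surface. World frame = base frame: x ahead of the robot, y to its left, z up, the work surface at z = 0. Lengths are in m, angles in rad, forces in N, time in s.
With the tool pointing down it reaches from about 0.225 to 0.875 m from the base axis. Payload 3.4 kg.
Tool frame: the origin (TCP) lies at the centre of the arm's flange, where the gripper is bolted on; the fingertips stand 173 mm ahead of it and the grasp point (between the pads) lies 155 mm ahead of it; z points along the fingers, y is the direction in which the jaws open and shut (so a half turn about z gives the same grasp; the last joint's range is limited). The gripper opens to 85 mm and grips with 20 to 120 N. Pads are 22 mm wide; open, the fingers measure 114 mm over their backs; the gripper's body (76 mm by 85 mm) begins 54 mm behind the grasp point. The pads swing forward as they close: fully open they stand 13 mm farther back than shut.
Start: joints at [-1.367, 0.276, 1.505, -0, 1.361, -0.121], TCP at [0.183, -0.545, 0.405] pointing down, gripper open.
Joint ranges: [-2.89, 2.89], [-0.75, 2.08], [0.22, 2.7], [-1.18, 4.32], [0.11, 2.71], [-2.7, 2.7]. Speed limits (rad/s): [2.57, 2.57, 3.14, 3.14, 3.14, 3.14].

### API

Orientations are given as a unit quaternion [x, y, z, w].
In Python, from cell import telemetry, vision, job gives the robot as it stands.
- The arm moves only by the tool servo_tool, never from a script. Its argument "steps" is a list of rows, each an object with "hand": the opening, from -1 (shut) to 1 (fully open); "xyz": the shift along the tool's x, y, z in mm, a list of three; "twist": the turn, a rotation vector about the tool's x, y, z in degrees, a list of three. In form: [{"hand": hand, "xyz": [x, y, z], "twist": [wx, wy, wz]}, ...]. A call has 1 to 5 rows; each row is the pose to reach, as a shift and turn from the pose commanded when the call began, along the tool's axes at that moment; what a row does not reach only later rows make up. A row lasts 1/8 s, in which the tool goes at most 62.5 mm and 10.7 degrees, less where a joint would pass 70% of its speed; a pose out of reach is approached as far as the arm can. A call with a gripper value outside its range is refused whole. The fingers move at their own pace and stop on an object; "grip_force" is the grip in N (left out, the last holds). Time passes only in rows, so rows that repeat a pose let the fingers close. It gives the time, the measured TCP pose, the force and the opening at its end, in the units of the state.
- telemetry.get_obs(): the state, without advancing time (a new reading comes with each control period).
- vision.capture(name): name is "side" or "top" or "wrist"; returns a dict with "color" (420x560x3 uint8, red, green, blue), "depth" (420x560 float32, m along the optical axis (not along the pixel's ray), 0 where there is no reading), "intrinsics" (3x3 intrinsics, pixels), "extrinsics" (4x4, takes a point from camera to world coordinates). Camera axes: x right, y up, looking along -z (the intrinsics and any distortion apply to the point x, -y, -z); pixel columns grow to the right and rows downward; lengths in m; the calibration is good to about 2 mm. A picture is of the moment at which its call begins.
- job.close_job(): hands the job in, once; it reports no verdict.
The state is a dict: "time_s": time; "joint_pos": joint angles; "joint_vel": joint speeds; "joint_torque": joint torques, N m; "eef_pos": TCP position; "ee_rot": TCP orientation; "wrist_force": force on the tool from outside, world axes, zero at the start; "ft_torque": the same for the moment, N m; "grip_width": finger opening in m.
Only numpy, scipy, OpenCV 4.12 (cv2) and the standard library are available. Lean on these libraries where they do the work, as an engineer would, in place of code of your own. Each camera call takes 0.05 s, during which the arm holds its last target.

## Working session

There is one attempt and no reset: what is moved stays moved. The work goes in short steps, Python scripts to look and compute and a tool call to move; the robot and the scene stay as the last step left them, time stands still between calls to the robot, and variables do not carry over. Pictures are saved under pics/ and viewed, and the job is handed in when it is done.

Besides the shell and the picture viewer there is one more tool, called by a JSON object that holds its "api" and its "payload", one argument or row to a line. servo_tool: Moves the arm, as the interface text tells. Its arguments: {"type":"object","properties":{"steps":{"type":"array"},"grip_force":{"type":"number"}},"required":["steps"]}

```bash
mkdir -p pics; ls; python3 - <<'E'
from cell import telemetry, vision
import cv2, numpy as np, pickle
o=telemetry.get_obs(); print({k:np.round(v,4).tolist() for k,v in o.items()})
for n in ("top","side","wrist"):
    c=vision.capture(n); pickle.dump(c,open(f"pics/{n}0.pkl","wb"))
    cv2.imwrite(f"pics/{n}0.png",c["color"][:,:,::-1]); print(n,c["intrinsics"].round(1).tolist(),c["extrinsics"].round(3).tolist())
E
```

```text
pics
{'time_s': 0.0, 'joint_pos': [-1.3671, 0.2766, 1.5062, -0.0, 1.3607, -0.121], 'joint_vel': [0.0, 0.0004, 0.0007, -0.0008, 0.0, 0.0017], 'joint_torque': [0.0021, -41.6779, -24.5808, -0.0001, 0.0109, -0.0], 'eef_pos': [0.1834, -0.5447, 0.4038], 'ee_rot': [0.9868, 0.1617, -0.0, -0.0009], 'wrist_force': [0.3559, 0.007, -0.4798], 'ft_torque': [0.0223, 0.023, -0.0255], 'grip_width': 0.0855}
top [[516.0, 0.0, 281.2], [0.0, 516.0, 214.2], [0.0, 0.0, 1.0]] [[0.014, 0.995, -0.098, 0.4], [-1.0, 0.014, -0.005, -0.027], [-0.003, 0.098, 0.995, 1.56], [0.0, 0.0, 0.0, 1.0]]
side [[380.9, 0.0, 283.6], [0.0, 380.9, 210.8], [0.0, 0.0, 1.0]] [[-0.996, 0.052, -0.074, 0.5], [-0.089, -0.727, 0.68, 0.578], [-0.018, 0.684, 0.729, 0.729], [0.0, 0.0, 0.0, 1.0]]
wrist [[351.5, 0.0, 285.6], [0.0, 351.5, 208.4], [0.0, 0.0, 1.0]] [[0.32, 0.896, 0.307, 0.263], [-0.947, 0.303, 0.103, -0.517], [-0.001, -0.323, 0.946, 0.374], [0.0, 0.0, 0.0, 1.0]]
```

View pics/top0.png

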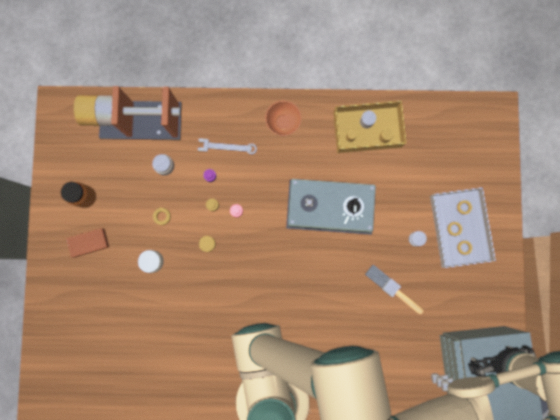

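View pics/side0.png

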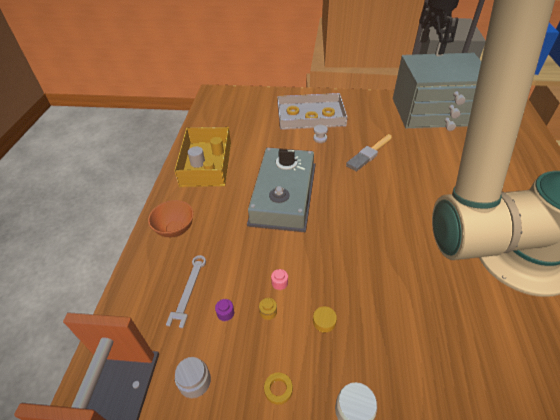

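View pics/wrist0.png

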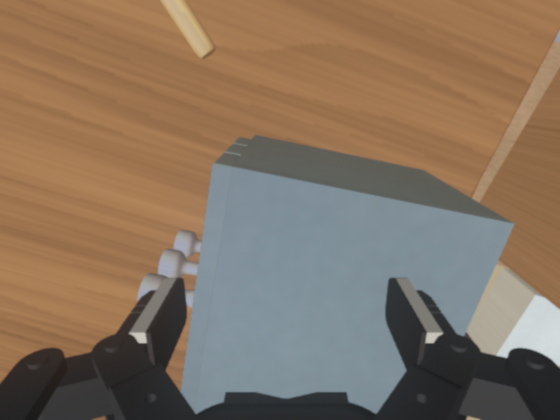

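The top view shows the cap at about (212,204), with the pink one at (236,210), the purple one at (210,175) and the plug at (207,243). The stud is at (309,202) and the selector at (353,207). Next I'll zoom in and measure.

```bash
cat > h.py <<'E'
import numpy as np, cv2, pickle
from scipy.spatial.transform import Rotation as R
def ray(c,u,v):
    K=c["intrinsics"];E=c["extrinsics"]
    d=np.array([(u-K[0,2])/K[0,0],-(v-K[1,2])/K[1,1],-1.0])
    return E[:3,3],E[:3,:3]@d
def onplane(c,u,v,z):
    o,d=ray(c,u,v); return o+d*(z-o[2])/d[2]
def proj(c,p):
    E=c["extrinsics"];K=c["intrinsics"]
    q=E[:3,:3].T@(np.asarray(p)-E[:3,3]); return np.array([K[0,0]*q[0]/-q[2]+K[0,2],-K[1,1]*q[1]/-q[2]+K[1,2]])
def two(c1,p1,c2,p2):
    o1,d1=ray(c1,*p1);o2,d2=ray(c2,*p2)
    s=np.linalg.lstsq(np.c_[d1,-d2],o2-o1,rcond=None)[0]
    a=o1+s[0]*d1;b=o2+s[1]*d2
    return (a+b)/2,np.linalg.norm(a-b)
def crop(c,x0,y0,w,h,s,fn):
    cv2.imwrite(fn,cv2.resize(c["color"][y0:y0+h,x0:x0+w,::-1],None,fx=s,fy=s,interpolation=cv2.INTER_CUBIC))
def toolshift(o,target):  # target TCP world -> tool axes mm
    return R.from_quat(o["ee_rot"]).inv().apply(np.array(target)-o["eef_pos"])*1000
E
python3 - <<'E'
from h import *
t=pickle.load(open("pics/top0.pkl","rb"));s=pickle.load(open("pics/side0.pkl","rb"))
crop(t,280,170,100,70,8,"pics/a1.png");crop(s,240,135,90,100,6,"pics/a2.png")
for u,v in [(309,202),(353,207),(212,204),(236,210),(207,243)]:
    print(u,v,onplane(t,u,v,0.06).round(3),onplane(t,u,v,0.03).round(3), t["depth"][v,u], t["color"][v,u])
hsv=cv2.cvtColor(t["color"],cv2.COLOR_RGB2HSV)
sub=hsv[195:215,200:225]; m=((sub[...,1]>150)).astype(int); print(sub[10,:,:].tolist())
E
```

```text
309 202 [ 0.585 -0.101  0.06 ] [ 0.589 -0.102  0.03 ] 1.4812558 [182 186 203]
353 207 [ 0.572 -0.229  0.06 ] [ 0.576 -0.233  0.03 ] 1.4737849 [104 108 107]
212 204 [0.575 0.183 0.06 ] [0.579 0.188 0.03 ] 1.533902 [202 172 105]
236 210 [0.559 0.113 0.06 ] [0.562 0.115 0.03 ] 1.5350558 [242 189 206]
207 243 [0.461 0.195 0.06 ] [0.462 0.199 0.03 ] 1.5401462 [203 175 105]
[[13, 123, 176], [13, 125, 175], [12, 125, 174], [13, 123, 174], [14, 123, 178], [16, 126, 182], [18, 124, 193], [20, 124, 198], [21, 124, 200], [21, 122, 202], [21, 124, 202], [21, 124, 201], [21, 126, 199], [20, 129, 196], [20, 126, 188], [20, 124, 187], [20, 124, 189], [20, 123, 174], [18, 127, 154], [14, 124, 156], [13, 122, 167], [13, 124, 173], [13, 123, 174], [13, 125, 176], [13, 128, 172]]
```

View pics/a1.png

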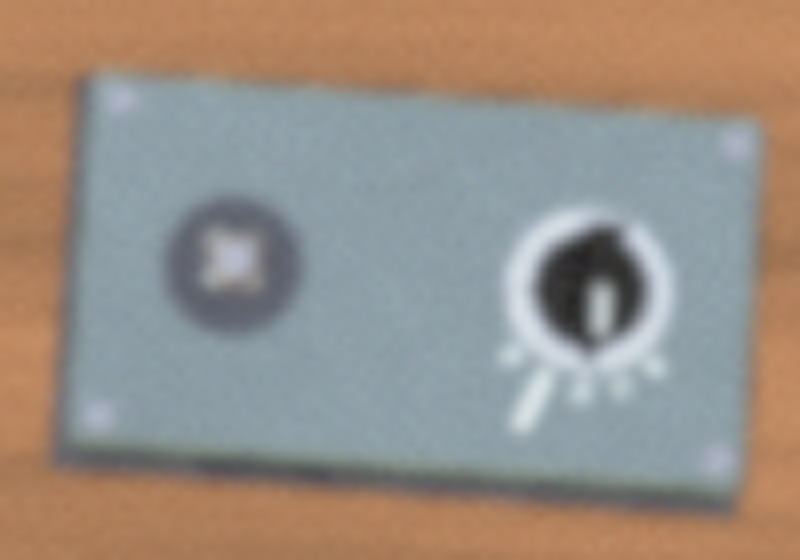

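View pics/a2.png

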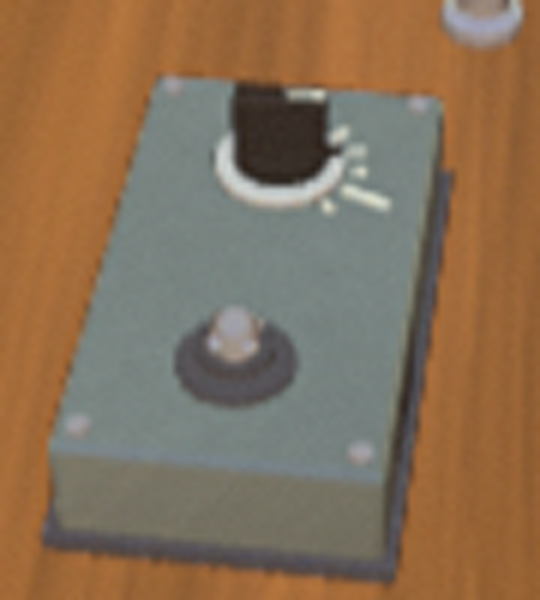

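The unit's yaw is small and the pointer faces roughly toward −x, near the 0.4 to 0.8 marks. I'll go above the selector for a wrist view.

{"api": "servo_tool", "payload": {
  "steps": [
    {"hand": 1,"xyz": [58,-22,0],"twist": [0,0,0]},
    {"hand": 1,"xyz": [116,-44,0],"twist": [0,0,0]},
    {"hand": 1,"xyz": [174,-66,0],"twist": [0,0,0]},
    {"hand": 1,"xyz": [232,-88,0],"twist": [0,0,0]},
    {"hand": 1,"xyz": [290,-110,0],"twist": [0,0,0]}
  ]
}}

```text
time_s: 0.78
eef_pos: [0.4245, -0.3467, 0.4046]
ee_rot: [0.987, 0.162, -0.0, 0.0]
wrist_force: [1.3, -1.2, -0.3]
grip_width: 0.0854
```

{"api": "servo_tool", "payload": {
  "steps": [
    {"hand": 1,"xyz": [58,-22,0],"twist": [0,0,0]},
    {"hand": 1,"xyz": [116,-44,0],"twist": [0,0,0]},
    {"hand": 1,"xyz": [180,-68,0],"twist": [0,0,0]},
    {"hand": 1,"xyz": [180,-68,0],"twist": [0,0,0]}
  ]
}}

```text
time_s: 1.27
eef_pos: [0.5747, -0.2233, 0.4039]
ee_rot: [0.986, 0.164, 0.0, -0.001]
wrist_force: [-0.8, -0.2, 0.3]
grip_width: 0.0855
```

```bash
python3 - <<'E'
from cell import telemetry, vision
from h import *
o=telemetry.get_obs(); print({k:np.round(v,4).tolist() for k,v in o.items()})
c=vision.capture("wrist"); pickle.dump(c,open("pics/w1.pkl","wb")); cv2.imwrite("pics/w1.png",c["color"][:,:,::-1])
E
```

```text
{'time_s': 1.275, 'joint_pos': [-0.4839, 0.3392, 1.4137, 0.0014, 1.3891, 0.7568], 'joint_vel': [0.0107, 0.0118, -0.0172, -0.0579, 0.034, 0.0498], 'joint_torque': [1.4649, -45.525, -25.3055, 0.4568, -0.168, 0.0823], 'eef_pos': [0.5747, -0.2233, 0.4039], 'ee_rot': [0.9864, 0.1642, 0.0003, -0.0007], 'wrist_force': [-0.8471, -0.1888, 0.3008], 'ft_torque': [-0.004, 0.0524, -0.0089], 'grip_width': 0.0855}
```

View pics/w1.png

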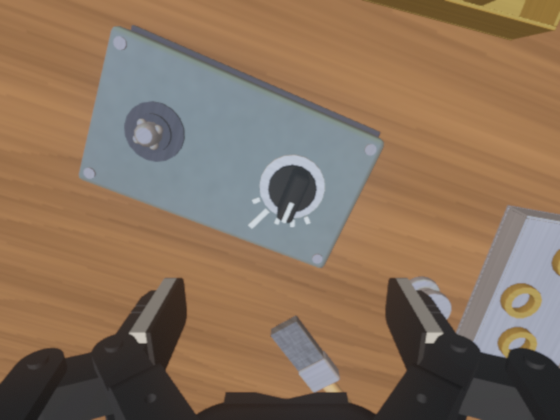

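```bash
python3 - <<'E'
from h import *
c=pickle.load(open("pics/w1.pkl","rb"))
crop(c,240,140,100,100,6,"pics/w1a.png");crop(c,110,90,90,90,6,"pics/w1b.png")
B=[onplane(c,u,v,.06) for u,v in [(120,43),(89,174),(371,149),(318,259)]]
for b in B: print(b.round(4))
print("yaw y axis", np.degrees(np.arctan2(*(B[0]-B[2])[[1,0]])),np.degrees(np.arctan2(*(B[1]-B[3])[[1,0]])), "centre",np.mean(B,0))
hsv=cv2.cvtColor(c["color"],cv2.COLOR_RGB2HSV)
m=((hsv[...,1]<35)&(hsv[...,2]>170)).astype(np.uint8); m[:150]=0;m[240:]=0;m[:,:240]=0;m[:,340:]=0
n,l,st,ce=cv2.connectedComponentsWithStats(m)
for i in range(1,n):
  if st[i,4]>8: print(st[i].tolist(),ce[i].round(1),onplane(c,*ce[i],.06).round(4))
E
```

```text
[ 0.6432 -0.0569  0.06  ]
[ 0.5257 -0.0499  0.06  ]
[ 0.6303 -0.2841  0.06  ]
[ 0.5129 -0.2778  0.06  ]
yaw y axis 86.74974319357172 86.80237417152603 centre [ 0.57800813 -0.16716853  0.06      ]
[248, 155, 77, 74, 1570] [287.5 187. ] [ 0.573  -0.2252  0.06  ]
[281, 203, 13, 21, 93] [286.9 212.5] [ 0.5491 -0.2328  0.06  ]
[274, 218, 6, 7, 31] [276.6 221.4] [ 0.5375 -0.2264  0.06  ]
[290, 220, 5, 8, 31] [292.2 223.7] [ 0.54   -0.2413  0.06  ]
```

View pics/w1a.png

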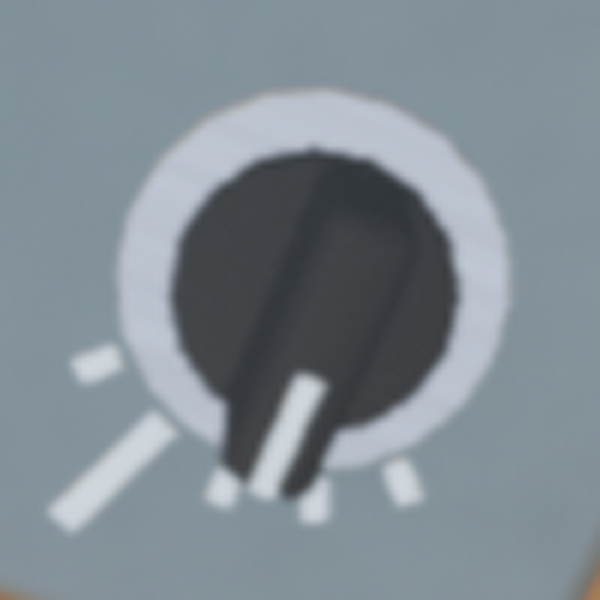

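View pics/w1b.png

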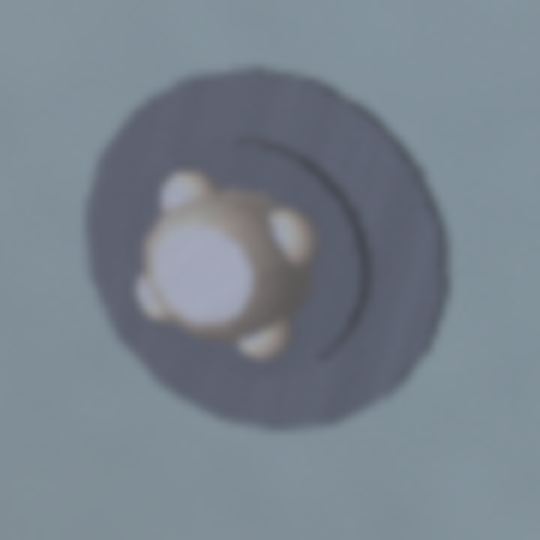

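```bash
python3 - <<'E'
from h import *
c=pickle.load(open("pics/w1.pkl","rb"));o=None
sp=onplane(c,143.8,135.8,.086); sk=onplane(c,292.2,186.5,.072)
d=(sp-sk)[:2]; print(sp.round(4),sk.round(4),np.linalg.norm(d),np.degrees(np.arctan2(d[1],d[0])))
a=onplane(c,240+312/6,140+378/6,.102);b=onplane(c,240+262/6,140+490/6,.102)
print("ptr ends",a.round(4),b.round(4),"dir of pointer deg",np.degrees(np.arctan2(*(b-a)[[1,0]])))
far=onplane(c,240+375/6,140+215/6,.102); near=onplane(c,240+270/6,140+490/6,.102)
print("bar ends",far.round(4),near.round(4),(far+near)/2)
q=[onplane(c,240+x/6,140+y/6,.06) for x,y in [(95,365),(112,473),(222,490),(314,502),(404,483)]]
for p in q: 
  v=(p-sk)[:2]; print(np.degrees(np.arctan2(v[1],v[0]))%360,np.linalg.norm(v))
E
```

```text
[ 0.5824 -0.0989  0.086 ] [ 0.5778 -0.2278  0.072 ] 0.12893436678197642 87.97664781522609
ptr ends [ 0.5722 -0.229   0.102 ] [ 0.5547 -0.2279  0.102 ] dir of pointer deg 176.23398187092738
bar ends [ 0.5963 -0.2294  0.102 ] [ 0.555  -0.2289  0.102 ] [ 0.57566003 -0.22916958  0.102     ]
135.92617446156387 0.03783218890977849
157.0704844328151 0.04719522637576239
178.6434854176865 0.04054093549149066
199.78759762294558 0.040068839495930667
220.94417246160273 0.039710669317943856
```

The pointer's direction of 176° matches the 0.8 mark, so it needs +0.4 rad (23° clockwise). I'll line up and come down most of the way.

{"api": "servo_tool", "payload": {
  "steps": [
    {"hand": 0.3,"xyz": [2,4,30],"twist": [0,0,8]},
    {"hand": 0.3,"xyz": [2,4,60],"twist": [0,0,16]},
    {"hand": 0.3,"xyz": [2,4,85],"twist": [0,0,22]},
    {"hand": 0.3,"xyz": [2,4,85],"twist": [0,0,22]},
    {"hand": 0.3,"xyz": [2,4,85],"twist": [0,0,22]}
  ]
}}

```text
time_s: 1.95
eef_pos: [0.575, -0.2304, 0.3207]
ee_rot: [1.0, -0.029, 0.001, 0.0]
wrist_force: [0.3, -0.2, 0.6]
grip_width: 0.0552
```

```bash
python3 - <<'E'
from cell import telemetry, vision
from h import *
o=telemetry.get_obs(); print({k:np.round(v,4).tolist() for k,v in o.items() if k!='joint_torque'})
print(R.from_quat(o["ee_rot"]).as_matrix().round(3).tolist(), toolshift(o,[.576,-.2285,.253]))
c=vision.capture("wrist"); pickle.dump(c,open("pics/w2.pkl","wb")); cv2.imwrite("pics/w2.png",c["color"][:,:,::-1])
E
```

```text
{'time_s': 1.95, 'joint_pos': [-0.4932, 0.3962, 1.5373, -0.0005, 1.2067, 1.1365], 'joint_vel': [0.0067, -0.0085, -0.018, 0.004, -0.0023, 0.0067], 'eef_pos': [0.575, -0.2304, 0.3207], 'ee_rot': [0.9996, -0.0294, 0.0005, 0.0005], 'wrist_force': [0.2947, -0.1954, 0.6186], 'ft_torque': [-0.0353, 0.0464, 0.0211], 'grip_width': 0.0552}
[[0.998, -0.059, 0.001], [-0.059, -0.998, -0.001], [0.001, 0.001, -1.0]] [ 0.80089691 -2.00449583 67.71435183]
```

View pics/w2.png

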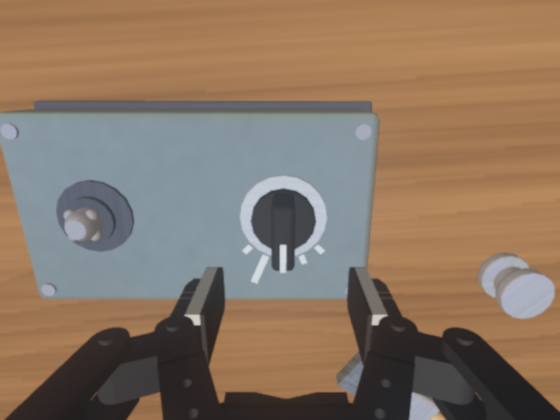

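```bash
python3 - <<'E'
from h import *
c=pickle.load(open("pics/w2.pkl","rb"))
crop(c,220,160,130,130,6,"pics/w2a.png");crop(c,45,165,100,100,6,"pics/w2b.png")
E
```

```text
(no output)
```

View pics/w2a.png

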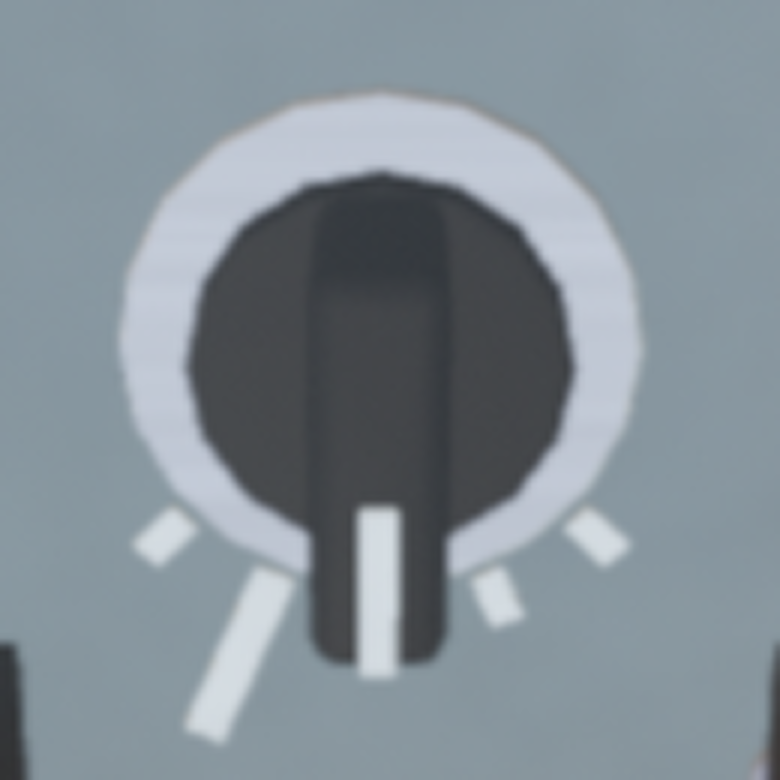

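View pics/w2b.png

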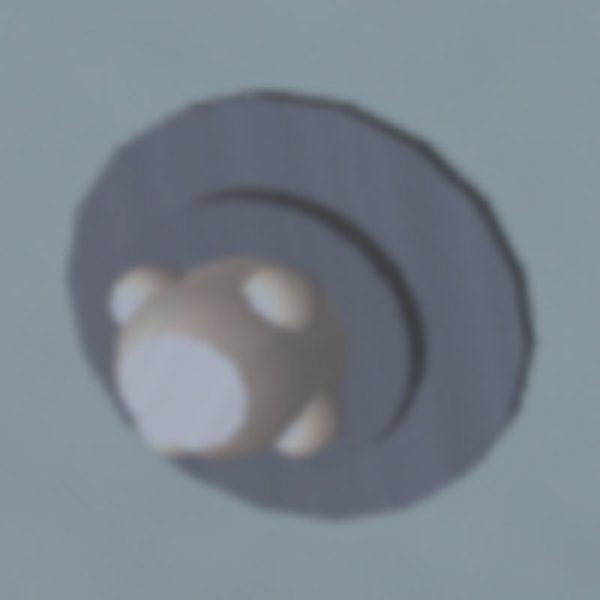

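```bash
python3 - <<'E'
from h import *
c=pickle.load(open("pics/w2.pkl","rb"))
print(onplane(c,283,238.5,.102),onplane(c,75.5,230.2,.086), onplane(c,220+381/6,160+343/6,.072))
c1=pickle.load(open("pics/w1.pkl","rb"))
print(two(c,(75.5,230.2),c1,(143.8,135.8)))
print(proj(c,[.575,-.2304,.1657]))
E
```

```text
[ 0.57602064 -0.22874968  0.102     ] [ 0.58228116 -0.09867876  0.086     ] [ 0.57821529 -0.22904721  0.072     ]
(array([ 0.58257819, -0.09921521,  0.08680484]), np.float64(6.1244010689280925e-06))
[286.28507069 302.78620657]
```

{"api": "servo_tool", "payload": {
  "steps": [
    {"hand": 0.0,"xyz": [1,-2,30],"twist": [0,0,0]},
    {"hand": 0.0,"xyz": [1,-2,55],"twist": [0,0,0]},
    {"hand": 0.0,"xyz": [1,-2,67],"twist": [0,0,0]},
    {"hand": -0.4,"xyz": [1,-2,67],"twist": [0,0,0]},
    {"hand": -1,"xyz": [1,-2,67],"twist": [0,0,0]}
  ],
  "grip_force": 40
}}

```text
time_s: 2.62
eef_pos: [0.5768, -0.2283, 0.254]
ee_rot: [1.0, -0.029, 0.001, 0.001]
wrist_force: [0.5, -2.6, -2.1]
grip_width: 0.0131
```

{"api": "servo_tool", "payload": {
  "steps": [
    {"hand": -1,"xyz": [0,0,0],"twist": [0,0,0]},
    {"hand": -1,"xyz": [0,0,0],"twist": [0,0,0]},
    {"hand": -1,"xyz": [0,0,0],"twist": [0,0,0]}
  ]
}}

```text
time_s: 3.0
eef_pos: [0.5768, -0.2283, 0.254]
ee_rot: [1.0, -0.029, 0.001, 0.001]
wrist_force: [-1.4, -4.9, 5.3]
grip_width: 0.0131
```

{"api": "servo_tool", "payload": {
  "steps": [
    {"hand": -1,"xyz": [0,0,0],"twist": [0,0,8]},
    {"hand": -1,"xyz": [0,0,0],"twist": [0,0,16]},
    {"hand": -1,"xyz": [0,0,0],"twist": [0,0,23.5]},
    {"hand": -1,"xyz": [0,0,0],"twist": [0,0,23.5]},
    {"hand": -1,"xyz": [0,0,0],"twist": [0,0,23.5]}
  ]
}}

```text
time_s: 3.62
eef_pos: [0.5767, -0.2289, 0.254]
ee_rot: [0.973, -0.232, 0.001, 0.002]
wrist_force: [-2.0, -6.0, 4.3]
grip_width: 0.013
```

{"api": "servo_tool", "payload": {
  "steps": [
    {"hand": 0,"xyz": [0,0,0],"twist": [0,0,0]},
    {"hand": 0.2,"xyz": [0,0,0],"twist": [0,0,0]},
    {"hand": 0.4,"xyz": [0,0,-30],"twist": [0,0,0]},
    {"hand": 0.4,"xyz": [0,0,-75],"twist": [0,0,0]},
    {"hand": 0.4,"xyz": [0,0,-75],"twist": [0,0,0]}
  ]
}}

```text
time_s: 4.25
eef_pos: [0.5776, -0.2274, 0.3313]
ee_rot: [0.973, -0.232, 0.004, 0.0]
wrist_force: [0.2, 0.3, -0.2]
grip_width: 0.0598
```

```bash
python3 - <<'E'
from cell import telemetry, vision
from h import *
o=telemetry.get_obs(); print({k:np.round(v,4).tolist() for k,v in o.items() if k!='joint_torque'})
c=vision.capture("wrist"); pickle.dump(c,open("pics/w3.pkl","wb")); cv2.imwrite("pics/w3.png",c["color"][:,:,::-1])
E
```

```text
{'time_s': 4.25, 'joint_pos': [-0.4874, 0.3884, 1.522, 0.0011, 1.224, 1.552], 'joint_vel': [-0.0012, 0.0354, 0.0734, -0.0034, -0.0173, 0.0002], 'eef_pos': [0.5776, -0.2274, 0.3313], 'ee_rot': [0.9726, -0.2323, 0.0036, 0.0004], 'wrist_force': [0.1513, 0.3279, -0.2073], 'ft_torque': [-0.0222, 0.0289, -0.0389], 'grip_width': 0.0598}
```

View pics/w3.png

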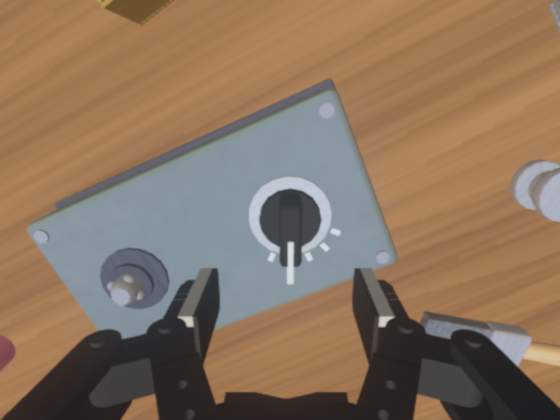

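The pointer (290,240) lies along the long mark, so the selector is done. Next I'll travel to the cap, turning so the jaws clear its neighbours.

{"api": "servo_tool", "payload": {
  "steps": [
    {"hand": 0.4,"xyz": [-24,-47,0],"twist": [0,0,-9]},
    {"hand": 0.4,"xyz": [-48,-94,0],"twist": [0,0,-18]},
    {"hand": 0.4,"xyz": [-72,-141,0],"twist": [0,0,-27]},
    {"hand": 0.4,"xyz": [-96,-188,0],"twist": [0,0,-36]},
    {"hand": 0.4,"xyz": [-96,-188,0],"twist": [0,0,-36]}
  ]
}}

```text
time_s: 4.92
eef_pos: [0.5747, -0.0126, 0.3259]
ee_rot: [0.997, 0.082, -0.002, -0.001]
wrist_force: [-0.2, -0.4, -0.1]
grip_width: 0.0596
```

```bash
python3 - <<'E'
from cell import telemetry
from h import *
o=telemetry.get_obs();print(o['eef_pos'],o['joint_pos'].round(3)); print(toolshift(o,[.578,.187,.33]),R.from_quat(o["ee_rot"]).as_matrix().round(3).tolist())
t=pickle.load(open("pics/top0.pkl","rb"));s=pickle.load(open("pics/side0.pkl","rb"))
crop(t,190,160,60,100,6,"pics/c1.png");crop(s,210,260,140,80,5,"pics/c2.png")
E
```

```text
[ 0.57468813 -0.0125757   0.32592755] [-0.143  0.331  1.628  0.002  1.187  1.263]
[  35.84781436 -196.36668273   -3.61584595] [[0.987, 0.163, -0.004], [0.163, -0.987, 0.002], [-0.004, -0.003, -1.0]]
```

View pics/c2.png

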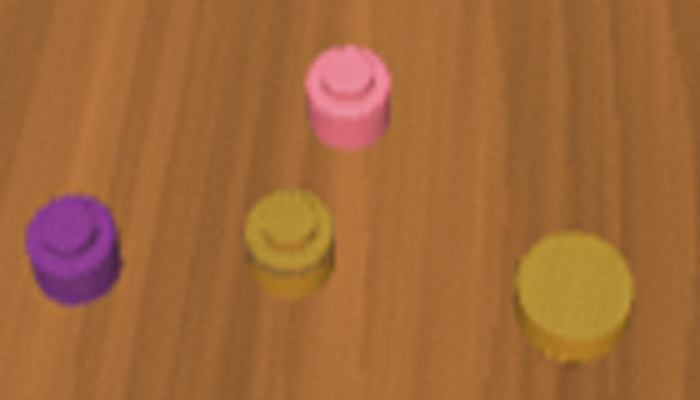

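The stepped brass part in the middle of the side view is the cap. I'll continue to above it.

{"api": "servo_tool", "payload": {
  "steps": [
    {"hand": 0.4,"xyz": [9,-49,0],"twist": [0,0,-9]},
    {"hand": 0.4,"xyz": [18,-98,0],"twist": [0,0,-18]},
    {"hand": 0.4,"xyz": [27,-147,0],"twist": [0,0,-27]},
    {"hand": 0.4,"xyz": [36,-196,0],"twist": [0,0,-36]},
    {"hand": 0.4,"xyz": [36,-196,0],"twist": [0,0,-36]}
  ]
}}

```text
time_s: 5.55
eef_pos: [0.58, 0.1852, 0.3261]
ee_rot: [0.923, 0.385, -0.001, -0.001]
wrist_force: [-0.2, -1.2, -1.0]
grip_width: 0.0599
```

{"api": "servo_tool", "payload": {
  "steps": [
    {"hand": 0.4,"xyz": [0,0,0],"twist": [0,0,0]},
    {"hand": 0.4,"xyz": [0,0,0],"twist": [0,0,0]}
  ]
}}

```text
time_s: 5.8
eef_pos: [0.5804, 0.1814, 0.3271]
ee_rot: [0.924, 0.382, -0.001, 0.0]
wrist_force: [-0.4, -0.2, 1.1]
grip_width: 0.0597
```

```bash
python3 - <<'E'
from cell import telemetry, vision
from h import *
o=telemetry.get_obs(); print({k:np.round(v,4).tolist() for k,v in o.items() if k!='joint_torque'})
c=vision.capture("wrist"); pickle.dump(c,open("pics/w4.pkl","wb")); cv2.imwrite("pics/w4.png",c["color"][:,:,::-1])
p=proj(c,[.578,.187,.036]).astype(int);print(p)
crop(c,p[0]-60,p[1]-60,120,120,6,"pics/w4a.png")
E
```

```text
{'time_s': 5.8, 'joint_pos': [0.1887, 0.3759, 1.5533, -0.0006, 1.2136, 0.9747], 'joint_vel': [-0.004, -0.0035, -0.0048, 0.0018, -0.0004, 0.0001], 'eef_pos': [0.5804, 0.1814, 0.3271], 'ee_rot': [0.924, 0.3825, -0.0007, 0.0001], 'wrist_force': [-0.3673, -0.1894, 1.1173], 'ft_torque': [-0.0292, -0.0552, -0.0488], 'grip_width': 0.0597}
[278 198]
```

View pics/w4.png

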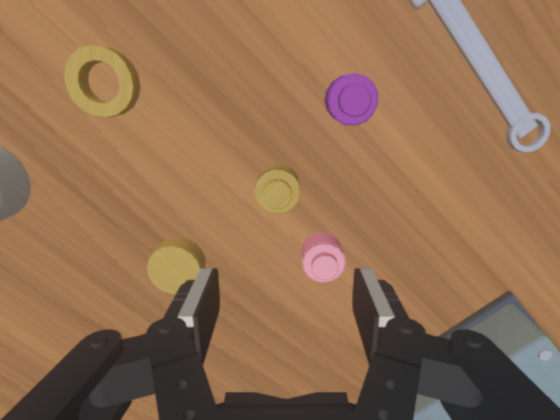

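View pics/w4a.png

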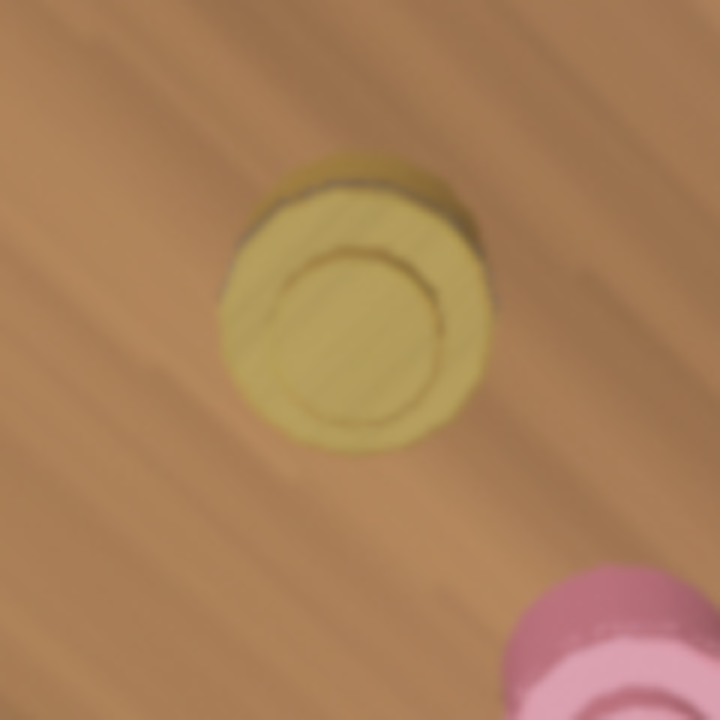

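```bash
python3 - <<'E'
from cell import telemetry
from h import *
o=telemetry.get_obs();c=pickle.load(open("pics/w4.pkl","rb"))
a=onplane(c,277.3,191.1,.028);b=onplane(c,277.2,194.2,.036);print(a,b)
for n,u,v,z in [("pink",323,265,.036),("plug",172,268,.022),("purple",354,99,.036)]: print(n,onplane(c,u,v,z).round(3))
p=(a+b)/2; print(toolshift(o,[p[0],p[1],.175]))
E
```

```text
[0.57996249 0.19041831 0.028     ] [0.57990546 0.19022772 0.036     ]
pink [0.563 0.12  0.036]
plug [0.463 0.205 0.022]
purple [0.668 0.201 0.036]
[  6.11093857  -6.69015397 152.33915316]
```

{"api": "servo_tool", "payload": {
  "steps": [
    {"hand": 0.4,"xyz": [6,-7,50],"twist": [0,0,0]},
    {"hand": 0.4,"xyz": [6,-7,100],"twist": [0,0,0]},
    {"hand": 0.4,"xyz": [6,-7,135],"twist": [0,0,0]},
    {"hand": 0.4,"xyz": [6,-7,152],"twist": [0,0,0]},
    {"hand": 0.4,"xyz": [6,-7,152],"twist": [0,0,0]}
  ],
  "grip_force": 80
}}

```text
time_s: 6.48
eef_pos: [0.5796, 0.1913, 0.175]
ee_rot: [0.924, 0.383, -0.001, -0.0]
wrist_force: [0.2, 0.3, 1.0]
grip_width: 0.0596
```

```bash
python3 - <<'E'
from cell import telemetry, vision
from h import *
o=telemetry.get_obs(); print(toolshift(o,[.580,.1903,.175]),o["wrist_force"],o["eef_pos"])
c=vision.capture("wrist"); pickle.dump(c,open("pics/w5.pkl","wb")); cv2.imwrite("pics/w5.png",c["color"][:,:,::-1])
E
```

```text
[-0.43621564  1.01590589 -0.04053074] [0.19917049 0.32775389 1.04774971] [0.57958918 0.19132645 0.17495968]
```

View pics/w5.png

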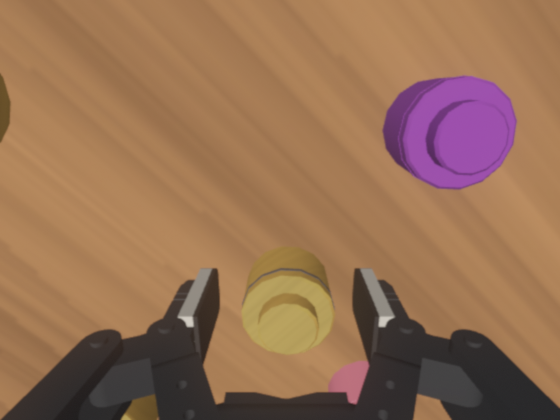

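The cap, at (288,310), sits centred between the jaws. Closing.

{"api": "servo_tool", "payload": {
  "steps": [
    {"hand": -1,"xyz": [0,1,0],"twist": [0,0,0]},
    {"hand": -1,"xyz": [0,1,0],"twist": [0,0,0]},
    {"hand": -1,"xyz": [0,1,0],"twist": [0,0,0]},
    {"hand": -1,"xyz": [0,1,0],"twist": [0,0,0]}
  ],
  "grip_force": 80
}}

```text
time_s: 7.02
eef_pos: [0.5813, 0.1913, 0.1778]
ee_rot: [0.923, 0.384, 0.002, 0.001]
wrist_force: [0.3, -1.2, 6.3]
grip_width: 0.0353
```

{"api": "servo_tool", "payload": {
  "steps": [
    {"hand": -1,"xyz": [0,0,-20],"twist": [0,0,0]},
    {"hand": -1,"xyz": [0,0,-60],"twist": [0,0,0]},
    {"hand": -1,"xyz": [0,0,-90],"twist": [0,0,0]},
    {"hand": -1,"xyz": [0,0,-90],"twist": [0,0,0]},
    {"hand": -1,"xyz": [0,0,-90],"twist": [0,0,0]}
  ]
}}

```text
time_s: 7.65
eef_pos: [0.5797, 0.1913, 0.265]
ee_rot: [0.924, 0.384, -0.001, -0.0]
wrist_force: [-0.6, -0.2, -1.3]
grip_width: 0.0349
```

```bash
python3 - <<'E'
from cell import telemetry, vision
from h import *
o=telemetry.get_obs(); print({k:np.round(v,4).tolist() for k,v in o.items() if k!='joint_torque'})
print(toolshift(o,[.5823,-.0988,.265]))
c=vision.capture("wrist"); pickle.dump(c,open("pics/w6.pkl","wb")); cv2.imwrite("pics/w6.png",c["color"][:,:,::-1])
E
```

```text
{'time_s': 7.65, 'joint_pos': [0.2047, 0.433, 1.6302, -0.0, 1.0797, 0.9882], 'joint_vel': [-0.0003, 0.0165, 0.0148, -0.0013, 0.0018, 0.0025], 'eef_pos': [0.5797, 0.1913, 0.265], 'ee_rot': [0.9235, 0.3836, -0.0007, -0.0001], 'wrist_force': [-0.5926, -0.166, -1.3497], 'ft_torque': [0.0671, -0.0349, 0.0205], 'grip_width': 0.0349}
[-2.03670203e+02  2.06528986e+02  7.78990956e-02]
```

View pics/w6.png

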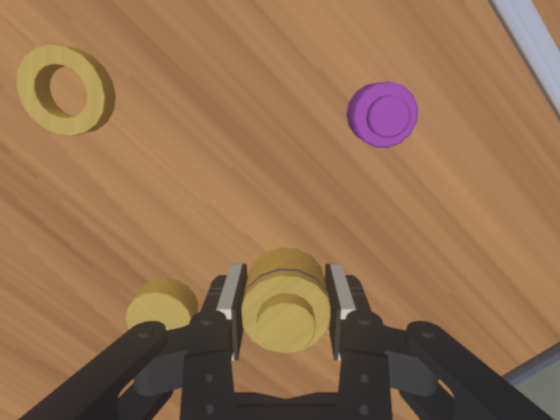

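```bash
python3 - <<'E'
from cell import telemetry
from h import *
c=pickle.load(open("pics/w6.pkl","rb"));crop(c,225,235,120,125,5,"pics/w6a.png")
E
```

```text
(no output)
```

View pics/w6a.png

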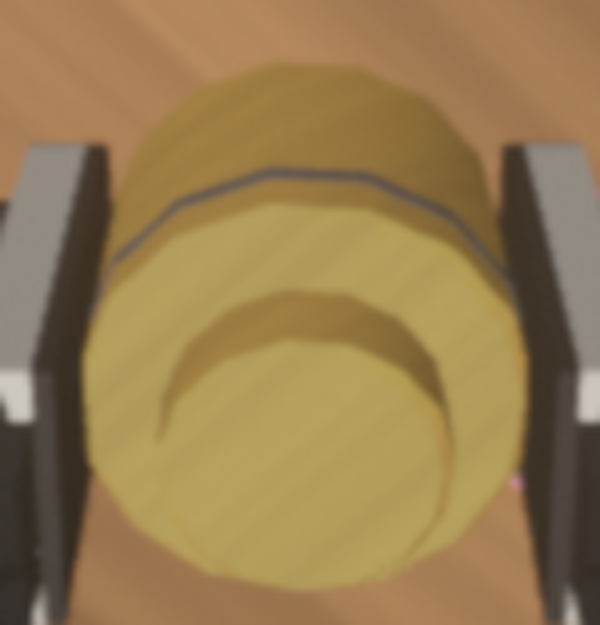

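```bash
python3 - <<'E'
from cell import telemetry
from h import *
o=telemetry.get_obs()
c=pickle.load(open("pics/w6.pkl","rb"));T=R.from_quat(o["ee_rot"])
for u,v,dep,h in [(286.1,314.3,.1468,28),(285.6,327.8,.1394,36)]:
    oo,d=ray(c,u,v); p=oo+d*dep; print(h,"tool mm",T.inv().apply(p-o["eef_pos"])*1000, "depthimg",c["depth"][int(v),int(u)],(T.inv().apply(oo+d*c["depth"][int(v),int(u)]-o["eef_pos"])*1000))
E
```

```text
28 tool mm [ -5.10422229   0.20875825 154.28850812] depthimg 0.1309935 [  4.50625499   0.15564908 140.867005  ]
36 tool mm [-5.67138061e+00 -1.21746014e-02  1.46276162e+02] depthimg 0.13270967 [-1.36044858e+00 -2.52437331e-02  1.40678291e+02]
```

Depth puts the cap's origin about 177 mm below the TCP, with an offset of about −1 mm in tool x. I'll move above the stud.

{"api": "servo_tool", "payload": {
  "steps": [
    {"hand": -1,"xyz": [-30,30,-30],"twist": [0,0,0]},
    {"hand": -1,"xyz": [-70,70,-30],"twist": [0,0,0]},
    {"hand": -1,"xyz": [-112,113,-30],"twist": [0,0,0]},
    {"hand": -1,"xyz": [-154,156,-30],"twist": [0,0,0]},
    {"hand": -1,"xyz": [-186,189,-30],"twist": [0,0,0]}
  ]
}}

```text
time_s: 8.32
eef_pos: [0.5823, -0.0761, 0.294]
ee_rot: [0.924, 0.383, -0.001, -0.001]
wrist_force: [0.4, -0.3, -1.0]
grip_width: 0.035
```

{"api": "servo_tool", "payload": {
  "steps": [
    {"hand": -1,"xyz": [-17,17.5,0],"twist": [0,0,0]},
    {"hand": -1,"xyz": [-17,17.5,0],"twist": [0,0,0]},
    {"hand": -1,"xyz": [-17,17.5,0],"twist": [0,0,0]}
  ]
}}

```text
time_s: 8.7
eef_pos: [0.583, -0.0976, 0.2946]
ee_rot: [0.924, 0.384, -0.001, -0.001]
wrist_force: [-0.6, 0.3, -1.8]
grip_width: 0.0355
```

```bash
python3 - <<'E'
from cell import telemetry, vision
from h import *
o=telemetry.get_obs(); print({k:np.round(v,4).tolist() for k,v in o.items() if k!='joint_torque'})
print(toolshift(o,[.5823,-.0988,.295]))
for n in ("side","top"):
  c=vision.capture(n); pickle.dump(c,open(f"pics/{n}7.pkl","wb")); cv2.imwrite(f"pics/{n}7.png",c["color"][:,:,::-1])
  if n=="side": crop(c,220,120,140,120,5,"pics/s7a.png")
  else: crop(c,260,160,120,90,6,"pics/t7a.png")
E
```

```text
{'time_s': 8.7, 'joint_pos': [-0.2838, 0.3799, 1.6364, 0.0007, 1.1279, 0.4996], 'joint_vel': [0.0181, -0.0072, -0.0022, -0.004, -0.0005, -0.0021], 'eef_pos': [0.583, -0.0976, 0.2946], 'ee_rot': [0.9235, 0.3835, -0.0008, -0.0011], 'wrist_force': [-0.5964, 0.257, -1.7855], 'ft_torque': [-0.0539, 0.0252, 0.0289], 'grip_width': 0.0355}
[-1.3402015   0.36116182 -0.44199722]
```

View pics/s7a.png

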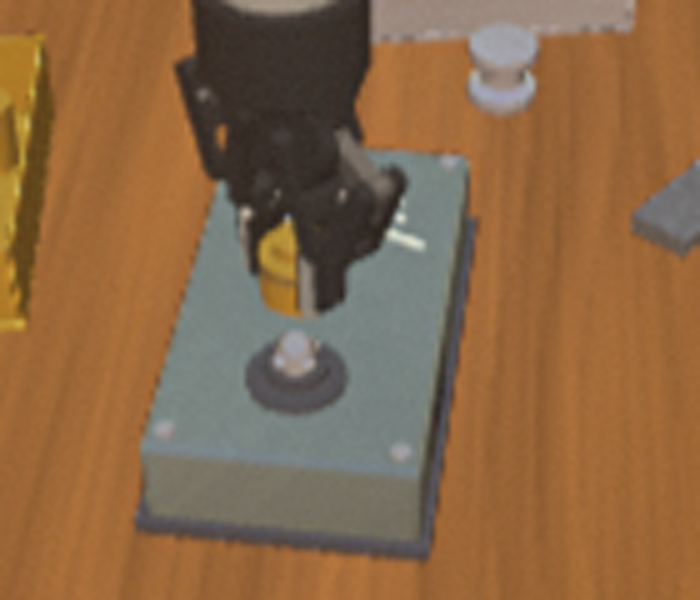

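View pics/t7a.png

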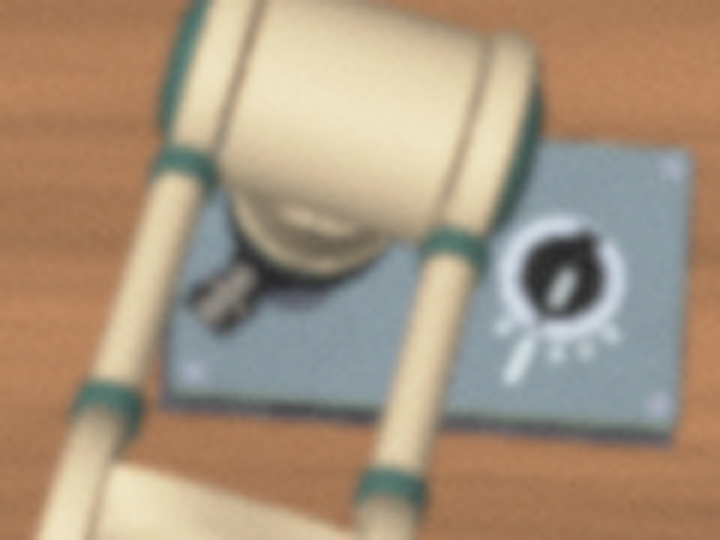

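```bash
python3 - <<'E'
from h import *
c=pickle.load(open("pics/side7.pkl","rb"))
f=lambda p:((proj(c,p)-[220,120])*5).round(1)
print("tip",f([.5823,-.0988,.086]))
T=R.from_quat([.9235,.3835,-.0008,-.0011]); e=np.array([.583,-.0976,.2946])
for off in (-5,-1,):
  q=lambda h: e+T.apply([off/1000,0,.177-h])
  lat=np.array([1,0,0])*.0185
  for h in (0,.024,.028):
    print(off,h,"left",f(q(h)+lat),"ctr",f(q(h)),"right",f(q(h)-lat))
  print("crown top",f(q(.036)))
E
```

```text
tip [297.5 338. ]
-5 0 left [264.6 285.5] ctr [302.9 287.3] right [341.4 289.1]
-5 0.024 left [262.5 247.4] ctr [301.6 249.1] right [340.8 250.9]
-5 0.028 left [262.2 240.8] ctr [301.4 242.6] right [340.7 244.3]
crown top [300.9 229.4]
-1 0 left [258.1 289.2] ctr [296.5 291. ] right [335.  292.8]
-1 0.024 left [255.9 251. ] ctr [295.  252.8] right [334.3 254.5]
-1 0.028 left [255.5 244.5] ctr [294.8 246.3] right [334.2 248. ]
crown top [294.3 233.1]
```

```bash
python3 - <<'E'
from h import *
c=pickle.load(open("pics/side7.pkl","rb"))
crop(c,262,155,40,40,15,"pics/s7b.png")
print(c["color"][174,264:290].tolist())
d=pickle.load(open("pics/w6.pkl","rb"))["depth"]
print((d[290:345:5,286]*1000).round(1), (d[327,255:320:8]*1000).round(1))
E
```

```text
[[122, 133, 129], [120, 131, 128], [119, 132, 129], [118, 131, 127], [122, 133, 131], [115, 124, 119], [68, 70, 66], [72, 63, 51], [112, 84, 45], [128, 96, 47], [158, 117, 48], [169, 129, 49], [177, 139, 59], [181, 143, 58], [180, 140, 55], [114, 96, 65], [134, 124, 114], [141, 129, 117], [101, 94, 83], [60, 52, 47], [51, 44, 37], [57, 50, 46], [55, 48, 44], [50, 45, 37], [54, 50, 44], [96, 101, 99]]
[137.1 136.5 132.8 130.  130.3 130.7 131.  131.4 132.1 133.5 135. ] [142.2 132.4 131.9 132.4 133.1 133.  134.  132.2 141.7]
```

View pics/s7b.png

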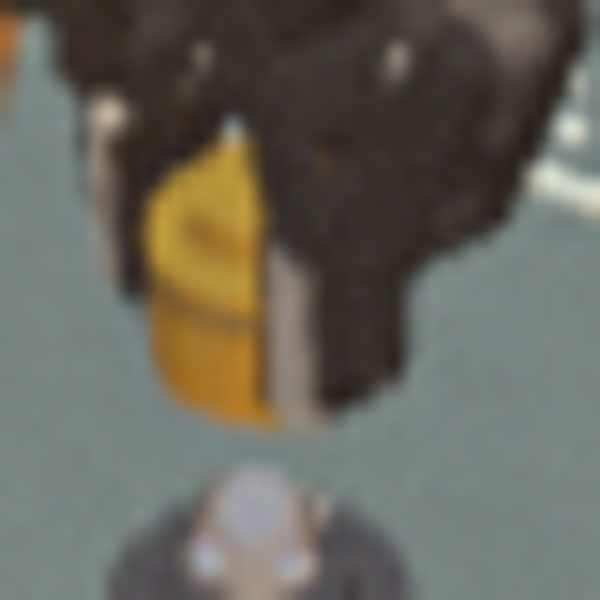

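```bash
python3 - <<'E'
from h import *
c=pickle.load(open("pics/w6.pkl","rb"));e=np.array([.5797,.1913,.265]);T=R.from_quat([.9235,.3836,-.0007,-.0001])
f=lambda p:((proj(c,e+T.apply(np.array(p)/1000))-[225,235])*5).round(0)
for y in (17.5,-17.5):
  for x in (11,-11):
    for z in (173,168,140,): print((x,y,z),f((x,y,z)))
for off,top in ((-1,140.7),(-1,143),(-5,146),(-3,143)):
  print(off,top,"body L/R",f((off,-18.5,top+8)),f((off,18.5,top+8)),"top/bot",f((off+18.5,0,top+8)),f((off-18.5,0,top+8)),"lowest far edge",f((off+18.5,0,top+36)),"crown LR",f((off,-11.5,top)),f((off,11.5,top)),f((off+11.5,0,top)),f((off-11.5,0,top)))
E
```

```text
(11, 17.5, 173) [498. 120.]
(11, 17.5, 168) [504. 146.]
(11, 17.5, 140) [546. 329.]
(-11, 17.5, 173) [490. 330.]
(-11, 17.5, 168) [495. 361.]
(-11, 17.5, 140) [533. 577.]
(11, -17.5, 173) [110. 120.]
(11, -17.5, 168) [104. 146.]
(11, -17.5, 140) [ 64. 329.]
(-11, -17.5, 173) [118. 330.]
(-11, -17.5, 168) [113. 361.]
(-11, -17.5, 140) [ 76. 577.]
-1 140.7 body L/R [ 72. 397.] [538. 397.] top/bot [305. 190.] [304. 586.] lowest far edge [304.  37.] crown LR [152. 462.] [458. 462.] [305. 330.] [305. 586.]
-1 143 body L/R [ 75. 379.] [534. 379.] top/bot [305. 175.] [304. 567.] lowest far edge [304.  27.] crown LR [154. 442.] [455. 442.] [305. 312.] [305. 565.]
-5 146 body L/R [ 81. 399.] [527. 399.] top/bot [305. 202.] [304. 580.] lowest far edge [304.  52.] crown LR [158. 461.] [451. 461.] [305. 335.] [304. 580.]
-3 143 body L/R [ 76. 400.] [533. 400.] top/bot [305. 198.] [304. 586.] lowest far edge [304.  46.] crown LR [155. 464.] [455. 464.] [305. 335.] [304. 586.]
```

```bash
python3 - <<'E'
from h import *
c=pickle.load(open("pics/side7.pkl","rb"))
f=lambda p:((proj(c,p)-[262,155])*15).round(0)
tip=f([.5823,-.0988,.086]); print("tip",tip,"obs 257 505")
T=R.from_quat([.9235,.3835,-.0008,-.0011]); e=np.array([.583,-.0976,.2946])
for off,z0 in ((-1,177),(-3,179),(-5,182)):
  a=np.radians(np.arange(0,360,3))
  P=lambda h,r: np.array([f(e+T.apply([off/1000,0,z0/1000-h])+r*np.array([np.cos(t),np.sin(t),0])) for t in a])-tip+[257,505]
  b=P(0,.0185);m=P(.024,.0185);t=P(.028,.0185);k=P(.036,.0115)
  print(off,"bottom: left",b[:,0].min(),"low",b[:,1].max(),"at280",b[np.argmax(b[:,1])],"| line L",m[:,0].min(),"line low",m[:,1].max(),"| top L",t[:,0].min(),"top hi",t[:,1].min(),"| crown L",k[:,0].min(),"low",k[:,1].max(),"hi",k[:,1].min())
E
```

```text
tip [262. 489.] obs 257 505
-1 bottom: left 139.0 low 443.0 at280 [243. 443.] | line L 132.0 line low 328.0 | top L 131.0 top hi 153.0 | crown L 174.0 low 239.0 hi 143.0
-3 bottom: left 149.0 low 446.0 at280 [247. 446.] | line L 142.0 line low 332.0 | top L 141.0 top hi 158.0 | crown L 184.0 low 243.0 hi 147.0
-5 bottom: left 159.0 low 455.0 at280 [264. 455.] | line L 153.0 line low 341.0 | top L 152.0 top hi 167.0 | crown L 195.0 low 253.0 hi 156.0
```

Side view, measured relative to the stud tip: the cap sits about 3 mm too far toward −x and −y, i.e. about 3.5 mm along tool x. The wrist view's size cue leans the same way. I'll correct that, lower closer and check again.

{"api": "servo_tool", "payload": {
  "steps": [
    {"hand": -1,"xyz": [3,0,10],"twist": [0,0,0]},
    {"hand": -1,"xyz": [3,0,24],"twist": [0,0,0]},
    {"hand": -1,"xyz": [3,0,24],"twist": [0,0,0]},
    {"hand": -1,"xyz": [3,0,24],"twist": [0,0,0]}
  ]
}}

```text
time_s: 9.3
eef_pos: [0.5855, -0.096, 0.2714]
ee_rot: [0.923, 0.384, -0.0, -0.0]
wrist_force: [0.3, -1.0, -0.3]
grip_width: 0.035
```

```bash
python3 - <<'E'
from cell import telemetry, vision
from h import *
o=telemetry.get_obs(); print({k:np.round(v,4).tolist() for k,v in o.items() if k!='joint_torque'})
c=vision.capture("side"); pickle.dump(c,open("pics/side8.pkl","wb")); crop(c,262,160,40,40,15,"pics/s8b.png")
w=vision.capture("wrist"); cv2.imwrite("pics/w8.png",w["color"][:,:,::-1])
f=lambda p:((proj(c,p)-[262,160])*15).round(0)
tip=f([.5823,-.0988,.086])
T=R.from_quat(o["ee_rot"]); e=o["eef_pos"]
a=np.radians(np.arange(0,360,3))
for off,z0 in ((-1,177),(-4,177),(-4,180)):
  P=lambda h,r: np.array([f(e+T.apply([off/1000,0,z0/1000-h])+r*np.array([np.cos(t),np.sin(t),0])) for t in a])+[-5,16]
  b=P(0,.0185);m=P(.024,.0185);t=P(.028,.0185);k=P(.036,.0115)
  print(off,z0,"bottom: left",b[:,0].min(),"low",b[:,1].max(),"| line L",m[:,0].min(),"line low",m[:,1].max(),"| top L",t[:,0].min(),"top hi",t[:,1].min(),"| crown L",k[:,0].min(),"low",k[:,1].max(),"hi",k[:,1].min())
print(f([.5823,-.0988,.060])+[-5,16], (np.array([f([.5823+.0165*np.cos(x),-.0988+.0165*np.sin(x),.071]) for x in a])+[-5,16])[:,0].min())
b=np.array([f([.5823+.0185*np.cos(x),-.0988+.0185*np.sin(x),.090]) for x in a])+[-5,16]; print("ideal cap at .090",b.min(0),b.max(0))
E
```

```text
{'time_s': 9.3, 'joint_pos': [-0.2798, 0.404, 1.6621, -0.0001, 1.0759, 0.5036], 'joint_vel': [-0.0021, -0.0064, -0.0109, -0.0008, -0.0008, -0.0002], 'eef_pos': [0.5855, -0.096, 0.2714], 'ee_rot': [0.9235, 0.3837, -0.0002, -0.0001], 'wrist_force': [0.2602, -1.0159, -0.3407], 'ft_torque': [-0.0148, -0.0073, -0.0002], 'grip_width': 0.035}
-1 177 bottom: left 126.0 low 479.0 | line L 120.0 line low 369.0 | top L 119.0 top hi 194.0 | crown L 161.0 low 282.0 hi 185.0
-4 177 bottom: left 141.0 low 471.0 | line L 134.0 line low 360.0 | top L 133.0 top hi 186.0 | crown L 176.0 low 274.0 hi 177.0
-4 180 bottom: left 141.0 low 484.0 | line L 135.0 line low 374.0 | top L 134.0 top hi 200.0 | crown L 176.0 low 288.0 hi 191.0
[261. 543.] 160.0
ideal cap at .090 [144. 335.] [370. 491.]
```

View pics/s8b.png

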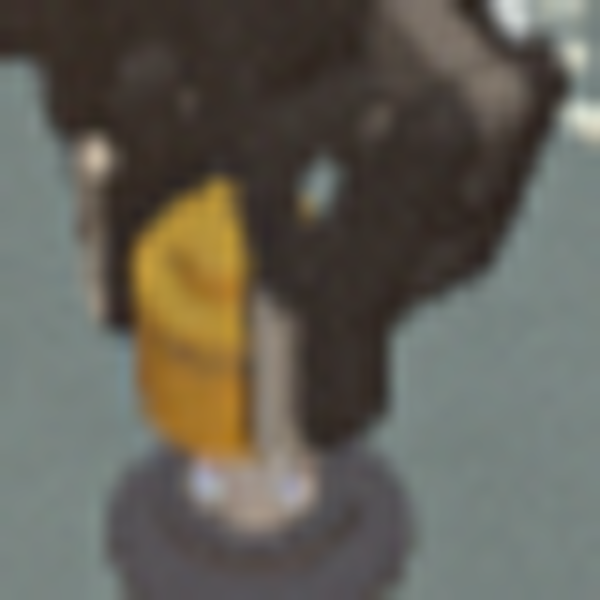

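The cap and stud now agree horizontally in the side view, with the cap centre at about 254 and the stud at about 250 to 257. I'll lower gently and feel for contact.

{"api": "servo_tool", "payload": {
  "steps": [
    {"hand": -1,"xyz": [0,0,5],"twist": [0,0,0]},
    {"hand": -1,"xyz": [0,0,9],"twist": [0,0,0]},
    {"hand": -1,"xyz": [0,0,12],"twist": [0,0,0]},
    {"hand": -1,"xyz": [0,0,12],"twist": [0,0,0]}
  ]
}}

```text
time_s: 9.9
eef_pos: [0.5853, -0.0961, 0.2593]
ee_rot: [0.924, 0.384, -0.0, -0.0]
wrist_force: [-0.2, 0.1, -0.0]
grip_width: 0.0348
```

```bash
python3 - <<'E'
from cell import telemetry, vision
from h import *
o=telemetry.get_obs(); print({k:np.round(v,4).tolist() for k,v in o.items() if k!='joint_torque'})
print("tool force",R.from_quat(o["ee_rot"]).inv().apply(o["wrist_force"]))
c=vision.capture("side"); crop(c,262,160,40,40,15,"pics/s9b.png")
E
```

```text
{'time_s': 9.9, 'joint_pos': [-0.28, 0.4159, 1.6772, -0.0001, 1.0493, 0.5036], 'joint_vel': [-0.0003, -0.0048, -0.005, 0.0003, 0.0027, -0.0018], 'eef_pos': [0.5853, -0.0961, 0.2593], 'ee_rot': [0.9235, 0.3835, -0.0003, -0.0002], 'wrist_force': [-0.1643, 0.0978, -0.0345], 'ft_torque': [0.0376, -0.048, 0.0202], 'grip_width': 0.0348}
tool force [-0.04671841 -0.18540111  0.03459888]
```

View pics/s9b.png

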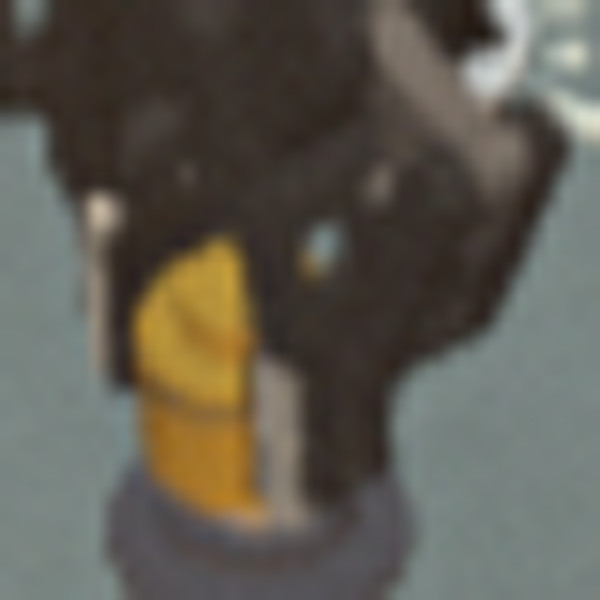

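No contact yet, and the mouth appears to be over the tip. Continuing.

{"api": "servo_tool", "payload": {
  "steps": [
    {"hand": -1,"xyz": [0,0,2],"twist": [0,0,0]},
    {"hand": -1,"xyz": [0,0,4],"twist": [0,0,0]},
    {"hand": -1,"xyz": [0,0,4],"twist": [0,0,0]}
  ],
  "grip_force": 100
}}

```text
time_s: 10.32
eef_pos: [0.5854, -0.0964, 0.2567]
ee_rot: [0.923, 0.384, 0.0, 0.001]
wrist_force: [-1.7, -1.7, 5.2]
grip_width: 0.0345
```

```bash
cat > st.py <<'E'
from cell import telemetry
from h import *
o=telemetry.get_obs(); print({k:np.round(v,4).tolist() for k,v in o.items() if k in('time_s','eef_pos','ft_torque','wrist_force','grip_width')})
print("tool force",R.from_quat(o["ee_rot"]).inv().apply(o["wrist_force"]))
E
python3 st.py
```

```text
{'time_s': 10.325, 'eef_pos': [0.5854, -0.0964, 0.2567], 'wrist_force': [-1.6934, -1.6517, 5.2072], 'ft_torque': [-0.1345, 0.3447, 0.0433], 'grip_width': 0.0345}
tool force [-2.36758927 -0.02864014 -5.20618434]
```

{"api": "servo_tool", "payload": {
  "steps": [
    {"hand": -1,"xyz": [-1.2,0,0],"twist": [0,0,0]},
    {"hand": -1,"xyz": [-1.2,0,0],"twist": [0,0,0]},
    {"hand": -1,"xyz": [-1.2,0,0],"twist": [0,0,0]}
  ]
}}

```text
time_s: 10.7
eef_pos: [0.5848, -0.0969, 0.2569]
ee_rot: [0.924, 0.384, 0.001, 0.0]
wrist_force: [-1.2, 0.6, 5.5]
grip_width: 0.0344
```

```bash
python3 st.py
```

```text
{'time_s': 10.7, 'eef_pos': [0.5848, -0.0969, 0.2569], 'wrist_force': [-1.2029, 0.6127, 5.5303], 'ft_torque': [0.1273, 0.1946, -0.0007], 'grip_width': 0.0344}
tool force [-0.40952628 -1.277432   -5.5323339 ]
```

{"api": "servo_tool", "payload": {
  "steps": [
    {"hand": -1,"xyz": [0,-0.4,2],"twist": [0,0,0]},
    {"hand": -1,"xyz": [0,-0.4,4],"twist": [0,0,0]},
    {"hand": -1,"xyz": [0,-0.4,4],"twist": [0,0,0]}
  ]
}}

```text
time_s: 11.08
eef_pos: [0.5847, -0.0967, 0.253]
ee_rot: [0.924, 0.384, 0.001, 0.001]
wrist_force: [-0.7, -0.2, 2.7]
grip_width: 0.0348
```

```bash
python3 st.py
```

```text
{'time_s': 11.075, 'eef_pos': [0.5847, -0.0967, 0.253], 'wrist_force': [-0.7389, -0.2153, 2.6741], 'ft_torque': [0.0358, 0.0336, -0.0069], 'grip_width': 0.0348}
tool force [-0.67062355 -0.36571646 -2.67580611]
```

{"api": "servo_tool", "payload": {
  "steps": [
    {"hand": -1,"xyz": [0,0,2],"twist": [0,0,0]},
    {"hand": -1,"xyz": [0,0,4],"twist": [0,0,0]},
    {"hand": -1,"xyz": [0,0,4],"twist": [0,0,0]}
  ]
}}

```text
time_s: 11.45
eef_pos: [0.5845, -0.0967, 0.2478]
ee_rot: [0.924, 0.384, 0.0, 0.0]
wrist_force: [-0.6, 0.6, 3.8]
grip_width: 0.0345
```

```bash
python3 st.py
```

```text
{'time_s': 11.45, 'eef_pos': [0.5845, -0.0967, 0.2478], 'wrist_force': [-0.5776, 0.5591, 3.8302], 'ft_torque': [0.0399, -0.029, 0.0646], 'grip_width': 0.0345}
tool force [-0.01100812 -0.80282887 -3.83038822]
```

The force pattern (rise, drop, then 3.8 N at about 10.8 mm) fits the click and landing on the collar. Squeezing now.

{"api": "servo_tool", "payload": {
  "steps": [
    {"hand": -1,"xyz": [0,0,1.5],"twist": [0,0,0]},
    {"hand": -1,"xyz": [0,0,3],"twist": [0,0,0]},
    {"hand": -1,"xyz": [0,0,4],"twist": [0,0,0]},
    {"hand": -1,"xyz": [0,0,4],"twist": [0,0,0]},
    {"hand": -1,"xyz": [0,0,4],"twist": [0,0,0]}
  ]
}}

```text
time_s: 12.08
eef_pos: [0.5844, -0.0967, 0.2446]
ee_rot: [0.924, 0.384, 0.0, 0.0]
wrist_force: [-1.3, 0.8, 8.1]
grip_width: 0.0348
```

```bash
python3 st.py; python3 - <<'E'
from cell import vision
from h import *
c=vision.capture("side"); crop(c,240,130,80,75,8,"pics/s10.png");pickle.dump(c,open("pics/side10.pkl","wb"))
c=vision.capture("wrist"); cv2.imwrite("pics/w10.png",c["color"][:,:,::-1]);pickle.dump(c,open("pics/w10.pkl","wb"))
E
```

```text
{'time_s': 12.075, 'eef_pos': [0.5844, -0.0967, 0.2446], 'wrist_force': [-1.2952, 0.7682, 8.084], 'ft_torque': [0.1321, 0.2118, 0.024], 'grip_width': 0.0348}
tool force [-0.36624033 -1.45291867 -8.08537205]
```

View pics/s10.png

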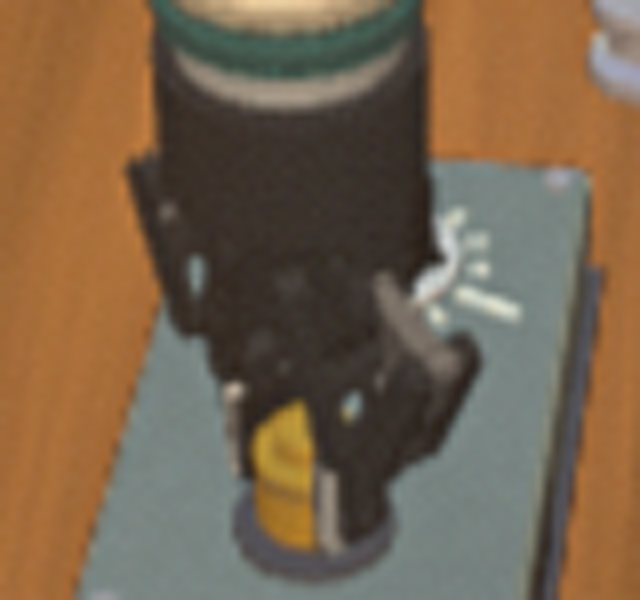

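View pics/w10.png

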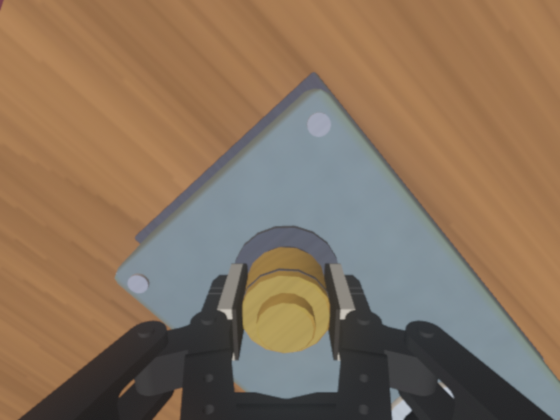

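{"api": "servo_tool", "payload": {
  "steps": [
    {"hand": -1,"xyz": [0,0,0.5],"twist": [0,0,0]},
    {"hand": -1,"xyz": [0,0,0.5],"twist": [0,0,0]},
    {"hand": -1,"xyz": [0,0,0.5],"twist": [0,0,0]},
    {"hand": -1,"xyz": [0,0,0.5],"twist": [0,0,0]}
  ]
}}

```text
time_s: 12.68
eef_pos: [0.5844, -0.0967, 0.2443]
ee_rot: [0.924, 0.384, 0.0, 0.0]
wrist_force: [-0.8, 0.7, 9.1]
grip_width: 0.0348
```

```bash
python3 st.py; python3 - <<'E'
from cell import vision
from h import *
c=vision.capture("top"); crop(c,180,160,200,110,4,"pics/t11.png")
E
```

```text
{'time_s': 12.675, 'eef_pos': [0.5844, -0.0967, 0.2443], 'wrist_force': [-0.813, 0.6632, 9.0929], 'ft_torque': [0.1046, 0.2217, 0.0053], 'grip_width': 0.0348}
tool force [-0.09942561 -1.03534922 -9.09397042]
```

View pics/t11.png

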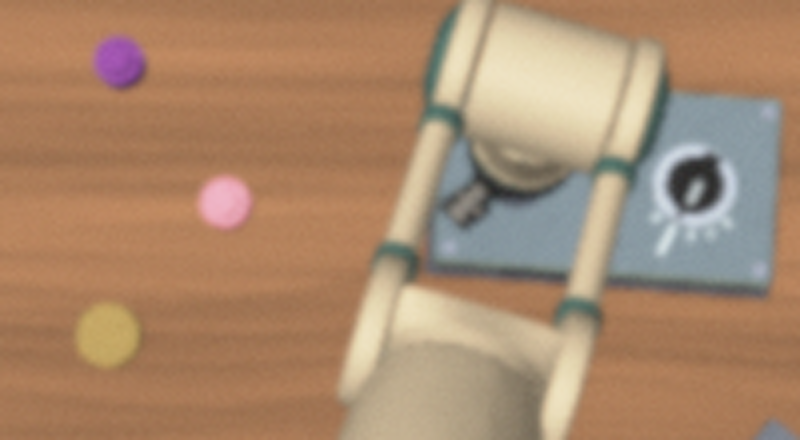

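The selector is still on the long mark, the bystanders in view are where they were, and the push is steady at about 9 N. Handing in.

```bash
python3 -c "
from cell import job
print(job.close_job())"; python3 st.py
```

```text
the job is handed in; nothing more can be done
None
the job is handed in; nothing more can be done
```

I turned the selector from 0.8 to the long mark (1.2). I then pressed the brass stepped cap over the stud through its click, squeezed the collar, and handed the job in at about 12.7 s with the gripper still pressing down. The hand-in gives no verdict, and no state could be read after it.

**Last checks:**
- **Force and depth:** the wrist read about 9 N upward. The cap's origin was about 7 mm above the lid, worked out from the tool height and the point where it met the catch balls.
- **Click:** I inferred it, and did not see it directly. The force rose to 5.5 N, dropped to 2.7 N, then rose again at roughly the collar's spring rate. I never saw the stated peak of about 10 N, probably because it fell between readings.
- **Selector and other parts:** the last top view shows the pointer still along the long mark. The plug and the pink and purple look-alikes were where they started. The tin, ring nut, sleeve and collet were not in that last picture, but the gripper never went near them.

**What disagreed:** the cameras gave different positions for the cap in the gripper. Its offset along the tool's x came out at about −1 mm from depth, against −4 to −5 mm from apparent size and the side view. I set it by the side view, then moved back 1.2 mm when I felt side force. Side force stayed around 1 N after that, so the cap should be centred on the stud. I did not measure its distance from the axis directly.

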